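# Fit a push-in filter to the vacuum manifold and tug-test it

## Task

Take the new filter with the green cap from the white parking stand and push its stem straight down into the open middle port of the blue manifold until it locks, pushing firmly but without forcing it. Then tug it gently upward, until the port's orange collar lifts a little with it, to prove that it holds, and let go, leaving it locked in the port. Leave the used filter with the black cap in the stand and do not knock over or shift the things round about.

Things in the scene. Friction and masses are not known exactly. Their poses are not given: they have to be found in the camera images.
- new_filter: New filter, green cap, white bowl: 76 mm tall, 60 g (0.7 to 1.4 times), round; stands stem down in one of the stand's two holes. Origin at the tip of the stem, z up along its axis. From the tip up: cone 8 to 15 mm diameter (0 to 5 mm), locking bead 15 mm diameter (5 to 9), groove 10 mm diameter (9 to 17), shaft 15 mm diameter (17 to 34).
- flange (a point): On the new filter's axis, on top of its black flange, 38 mm above the stem tip. Flange 32 mm diameter, 4 mm thick (34 to 38 mm). Above it the bowl and cap to hold it by: 24 mm diameter, 38 to 76 mm above the tip. Fingertips just above the flange can bear on it when pushing.
- used_filter: A used filter of the same shape, black cap and brown bowl, in the other hole of the stand; stays there. Origin at the tip of its stem.
- stand: White parking stand, fixed, 70 x 160 x 50 mm (its x, y, z), origin at the centre of its underside. Two 19 mm through holes at y = +45 and -45 mm; each filter rests by its flange on the stand's top, stem hanging in the hole (tip 16 mm above the worktop), 2 mm play all round. Which filter is in which hole varies.
- manifold: Blue vacuum manifold block, fixed: 60 x 150 x 30 mm on a 90 x 170 mm foot plate, origin at the centre of its underside. Three upright steel push-fit ports in a row along its y: the open one in the middle (x = y = 0), 25 mm diameter with an orange collar 30 mm diameter round its mouth; blanked ones at y = +52 and -52 mm, their tops 58 mm above the worktop.
- port (a point): On the open port's axis, at the block's top face (30 mm above the worktop). The port is screwed into the block to an unmeasured height: its bore floor lies anywhere from 2 to 30 mm above this point, its other parts with it: mouth 28 mm, collar top 32 mm above that floor; bore 17.4 mm diameter. Over 45 N of contact between filter and port damages it; keep push and pull below 25 N.
- valve (a joint): Travel of the sprung pin in the bore, m: 0 = up, it meets the stem tip 10 mm above the bore floor (2 N, rising to 6 N); 0.010 = tip hard on the floor. Sprung jaws ride over the bead from 0 to 0.008: up to about 15 N to push in all, dropping to about 6 N as they snap into the groove at 0.008; then the hard stop. Pushing to 20 N is enough. Released, a locked filter rests near 0.008.
- collar (a joint): Lift of the orange collar, which carries the jaws, m: 0 = down, 0.002 = upper stop. A net pull of about 8 N on the locked filter lifts it halfway, 12 to 15 N fully; it springs back down when the filter is let go.
- timer: White and green timer, 54 x 58 x 71 mm, loose bystander behind right of the stand; origin at the centre of its underside.
- dropper: White dropper bottle, 28 mm diameter, 74 mm tall, loose bystander; origin at the centre of its underside.
- jar: Clear jar with a red lid, 62 mm diameter, 86 mm tall, loose bystander near the front edge between stand and manifold; origin at the centre of its underside.

How it is judged:
By the outcome, as a careful person would: the job done as asked, in the order asked, and still so for the second after the job is handed in, with the robot touching nothing.
It also fails if it takes over 43 s, if anything falls off the work surface, if the arm or the gripper's body presses on something with over 40 N, if the wrist force passes 120 N, or if a joint passes its speed limit or range.

## Robot

A 6-joint arm with a two-finger parallel gripper is mounted at the origin on a cart in front of the work surface, level with it; the furniture and walls round the work are solid. World frame = base frame: x ahead of the robot, y to its left, z up, the work surface at z = 0. Lengths are in m, angles in rad, forces in N, time in s.
With the tool pointing down it reaches from about 0.35 to 0.775 m from the base axis. Payload 5.5 kg.
Tool frame: the origin (TCP) lies between the finger pads; the fingertips stand 11 mm ahead of it and the grasp point (between the pads) lies 8 mm behind it (tips_ahead is the distance from the TCP to the fingertips, in m); z points along the fingers, y is the line along which they close (so a half turn about z gives the same grasp; the last joint's range is limited). The gripper opens to 85 mm and grips with 20 to 120 N. Pads are 22 mm wide; open, the fingers measure 114 mm over their backs; the gripper's body (76 mm by 85 mm) begins 54 mm behind the grasp point. The pads swing forward as they close: fully open they stand 13 mm farther back than shut.
Start: joints at [1.174, 0.313, 0.046, 1.304, 0, 1.431], TCP at [0.146, 0.556, 0.219] pointing down, gripper open.
Joint ranges: [-2.76, 2.76], [-0.86, 1.69], [-1.03, 1.26], [-2.2, 2.34], [-1.47, 1.5], [-3.14, 3.14]. Speed limits (rad/s): [2.57, 2.57, 3.14, 3.14, 3.14, 3.14].

## Interface

Orientations are given as a unit quaternion [w, x, y, z].
In Python, from workcell import * gives the robot as it stands. The module is installed in compiled form; this text tells all that it offers.
- The arm moves only by the tool jog_arm, never from a script. Its argument "moves" is a list of rows, each an object with "fingers": the closure, from 0 (fully open) to 1 (shut); "slide": the shift along the tool's x, y, z in mm, a list of three; "angular": the turn, a rotation vector about the tool's x, y, z in degrees, a list of three. A call has 1 to 10 rows; each row is the pose to reach, as a shift and turn from the pose commanded when the call began, along the tool's axes at that moment; what a row does not reach only later rows make up. A row lasts 1/12 s, in which the tool goes at most 41.7 mm and 7.16 degrees, less where a joint would pass 70% of its speed; a pose out of reach is approached as far as the arm can. A call with a gripper value outside its range is refused whole. The fingers move at their own pace and stop on an object; "squeeze" is the grip in N (left out, the last holds). Time passes only in rows, so rows that repeat a pose let the fingers close. It gives the time, the measured TCP pose, the force, the opening and the grip force at its end, in the units of the state.
- get_state(): the state, without advancing time (a new reading comes with each control period).
- read_camera(name): name is "scene" or "top"; returns a dict with "color" (480x640x3 uint8, red, green, blue), "fovy" (degrees; the focal length in pixels is half the picture's height over the tangent of half this angle, whatever the lens; pixels are square), "cx", "cy" (the principal point, pixels), "world_from_camera" (4x4, takes a point from camera to world coordinates). Camera axes: x right, y down, z forward; pixel columns grow to the right and rows downward; lengths in m; the calibration is good to about 2 mm. A picture is of the moment at which its call begins. There is no depth.
- hand_in(): hands the job in; it is judged then, once.
Trained networks look in a picture, given as the dict that the camera call returned (one of the last four; its "shot" number tells which), for a name from the list of things; names that differ only in an ending like _2 or _b are one class to them, and where a whole thing is asked for, a point or a joint stands for the part that bears it (a point fixed in the world has none). Each returns a list of dicts, best first, with "p" (0 to 1); they miss things now and then, are a little off and sometimes report something else, mostly with a low value. They report only what shows in the picture. A call takes as long as a camera call.
- look_for(target, picture): "point" ([column, row] in pixels, amid what is visible of it).
- tip_of(target, picture): "point" ([column, row] in pixels: a listed point, or the origin of a listed thing).
The state is a dict: "clock": time; "joint_pos": joint angles; "qvel": joint speeds; "tau": joint torques, N m; "tcp_pos": TCP position; "orientation": TCP orientation; "wrist_force": force on the tool from outside, world axes, zero at the start; "ft_torque": the same for the moment, N m; "finger_gap": finger opening in m; "grip_force": force on a finger pad.
Only numpy, scipy, OpenCV 4.12 (cv2) and the standard library are available. Lean on these libraries where they do the work, as an engineer would, in place of code of your own. Each camera call takes 0.05 s, during which the arm holds its last target. There are 200 camera calls.

## Working session

There is one attempt and no reset: what is moved stays moved. The work goes in short steps, Python scripts to look and compute and a tool call to move; the robot and the scene stay as the last step left them, time stands still between calls to the robot, and variables do not carry over. Pictures are saved under pics/ and viewed, at most 10 in all, crops included, and the job is handed in when it is done.

Besides the shell and the picture viewer there is one more tool, called after ">>>" as name(argument=value, ...) on one line, values as JSON. jog_arm: Moves the arm, as the interface text tells. Its arguments: {"type":"object","properties":{"moves":{"type":"array","items":{"type":"object","properties":{"fingers":{"type":"number"},"slide":{"type":"array","items":{"type":"number"}},"angular":{"type":"array","items":{"type":"number"}}}}},"squeeze":{"type":"number"}},"required":["moves"]}

```bash
mkdir -p pics; cat > h.py <<'E'
from workcell import *
import numpy as np, cv2
def ray(p,uv):
    f=p["color"].shape[0]/2/np.tan(np.radians(p["fovy"])/2)
    T=np.array(p["world_from_camera"]); d=T[:3,:3]@np.array([(uv[0]-p["cx"])/f,(uv[1]-p["cy"])/f,1])
    return T[:3,3],d/np.linalg.norm(d)
def proj(p,X):
    f=p["color"].shape[0]/2/np.tan(np.radians(p["fovy"])/2)
    T=np.array(p["world_from_camera"]); c=T[:3,:3].T@(np.array(X)-T[:3,3]); return np.array([p["cx"]+f*c[0]/c[2],p["cy"]+f*c[1]/c[2]])
def atz(p,uv,z):
    o,d=ray(p,uv); return o+d*(z-o[2])/d[2]
def save(p,n): cv2.imwrite(n,p["color"][:,:,::-1])
E
python3 - <<'E'
from h import *
np.set_printoptions(precision=4,suppress=True)
s=get_state();print({k:np.round(v,4) for k,v in s.items()})
for n in("top","scene"):
    p=read_camera(n);save(p,f"pics/{n}0.png");print(n,p["fovy"],p["cx"],p["cy"],np.array(p["world_from_camera"]))
    for t,z in(("flange",.054),("new_filter",.016),("used_filter",.016),("stand",0),("manifold",0),("port",.03),("timer",0),("dropper",0),("jar",0)):
        for r in tip_of(t,p)[:2]: print(t,np.round(r["point"],1),round(r["p"],2),atz(p,r["point"],z)[:2])
E
```

```text
{'clock': np.float64(0.0), 'joint_pos': array([1.1744, 0.314 , 0.045 , 1.3036, 0.    , 1.4312]), 'qvel': array([ 0.0004,  0.0008, -0.0016, -0.0004,  0.0016,  0.0018]), 'tau': array([ -0.0004, -48.0627,  29.8533,   0.0196,  -0.0002,   0.    ]), 'tcp_pos': array([0.1458, 0.5557, 0.2176]), 'orientation': array([-0.0002,  0.1281,  0.9918, -0.0008]), 'wrist_force': array([-1.1939, -1.1923,  0.511 ]), 'ft_torque': array([-0.0069,  0.0106, -0.0498]), 'grip_force': np.float64(0.0), 'finger_gap': np.float64(0.0852)}
top 48.426169401203346 322.1234258765753 241.25148489490195 [[-0.0135 -0.9914  0.1302  0.3486]
 [-0.9997  0.011  -0.0199 -0.0639]
 [ 0.0183 -0.1305 -0.9913  1.2942]
 [ 0.      0.      0.      1.    ]]
flange [390.1 235.8] 0.58 [ 0.5227 -0.249 ]
new_filter [387.1 237.9] 0.51 [ 0.523  -0.2472]
used_filter [222.6 253.6] 0.71 [0.4893 0.1497]
used_filter [353.7 241.7] 0.43 [ 0.5146 -0.1659]
stand [372. 237.] 0.97 [ 0.5278 -0.2124]
manifold [220.3 254.5] 0.85 [0.4889 0.158 ]
port [214.3 252.5] 0.92 [0.4906 0.1671]
timer [437.  186.4] 0.61 [ 0.6533 -0.3778]
dropper [428.5 201. ] 0.5 [ 0.6164 -0.3551]
jar [284.8 292.1] 0.56 [0.3959 0.0018]
scene 56.032099828097536 321.26430187212327 248.44560871076834 [[ 0.7865 -0.4597  0.4124  0.1469]
 [-0.6175 -0.5981  0.5109 -0.5406]
 [ 0.0118 -0.6565 -0.7542  0.7319]
 [ 0.      0.      0.      1.    ]]
flange [384.2 301.8] 0.9 [ 0.5289 -0.2515]
new_filter [383.2 315.8] 0.56 [ 0.5272 -0.2571]
used_filter [346.9 285.5] 0.57 [ 0.5187 -0.1623]
stand [364.2 305.6] 0.68 [ 0.5224 -0.2112]
manifold [247.7 208. ] 0.76 [0.4885 0.1577]
port [243.9 192. ] 0.58 [0.4958 0.1796]
timer [476.7 330.5] 0.93 [ 0.6518 -0.3812]
timer [364.  303.9] 0.45 [ 0.5248 -0.208 ]
dropper [449.6 331.5] 0.89 [ 0.61   -0.3516]
dropper [380.4 319.7] 0.29 [ 0.5255 -0.2539]
jar [249.9 267.7] 0.93 [0.3974 0.0037]
```

```bash
python3 - <<'E'
import cv2
a=cv2.imread("pics/top0.png");b=cv2.imread("pics/scene0.png")
A=cv2.resize(a[160:310,180:480],(800,400),interpolation=cv2.INTER_CUBIC)
cv2.imwrite("pics/topc.png",A)
B=cv2.resize(b[150:390,200:520],(800,600),interpolation=cv2.INTER_CUBIC)
cv2.imwrite("pics/scenec.png",B)
E
```

```text
(no output)
```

View pics/topc.png

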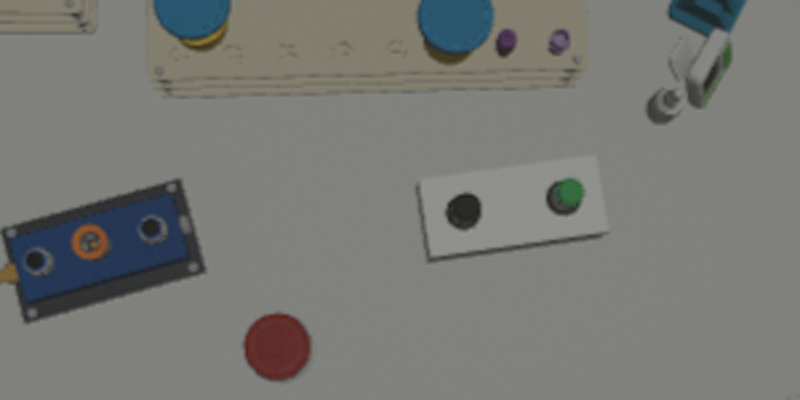

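View pics/scenec.png

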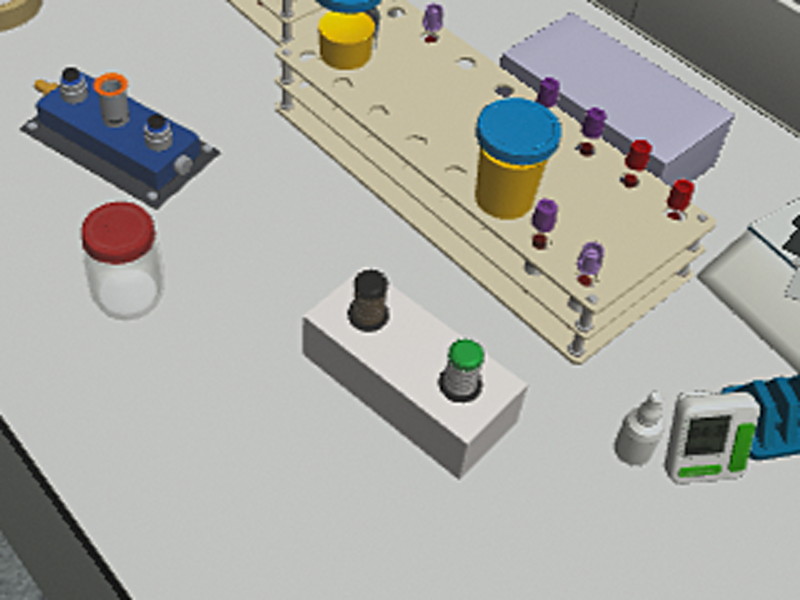

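The top crop shows the green cap at (570,192), black cap at (464,210), orange collar at (90,242) with blanked ports at (37,261) and (152,229), and the jar at (277,347). The scene crop shows the collar standing well above the block at (111,84), and the green cap at (466,353). Next I measure these by colour.

```bash
python3 - <<'E'
from h import *
np.set_printoptions(precision=4,suppress=True)
R={}
for n in("top","scene"):
    p=read_camera(n);p["n"]=n
    hsv=cv2.cvtColor(p["color"],cv2.COLOR_RGB2HSV);H,S,V=hsv[...,0],hsv[...,1],hsv[...,2]
    def blob(m,near):
        k,l,st,c=cv2.connectedComponentsWithStats(m.astype(np.uint8),connectivity=8)
        c2=[i for i in range(1,k) if st[i,4]>15]
        i=min(c2,key=lambda i:np.hypot(*(c[i]-near)))
        cn,_=cv2.findContours((l==i).astype(np.uint8),0,1);hull=cv2.convexHull(max(cn,key=len))
        return st[i],c[i],l==i,hull
    f={"top":lambda u,v:(180+u/2.667,160+v/2.667),"scene":lambda u,v:(200+u/2.5,150+v/2.5)}[n]
    g=f(*((570,192) if n=="top" else(466,353)));o=f(*((90,242) if n=="top" else(111,84)))
    sg,cg,mg,hg=blob((H>50)&(H<75)&(S>110),np.array(g))
    so,co,mo,ho=blob((H>4)&(H<18)&(S>130),np.array(o))
    print(n,"green",sg,cg,"orange",so,co,cv2.fitEllipse(ho))
    R[n]=(p,cg,np.array(cv2.fitEllipse(ho)[0]),sg,so)
    if n=="top":
        for t in((37,261),(152,229)):
            u,v=np.array(f(*t)); w=p["color"].sum(2)
            y0,x0=int(v)-6,int(u)-6; sub=w[y0:y0+13,x0:x0+13]; m=sub<sub.min()+40
            yy,xx=np.nonzero(m); q=(xx.mean()+x0,yy.mean()+y0); print("blank",q,atz(p,q,.058))
        for z in(.085,.092): print("cap z",z,atz(p,cg,z))
    else:
        for z in(.085,.092): print("cap z",z,atz(p,cg,z))
def tri(a,b):
    o1,d1=ray(R["top"][0],a);o2,d2=ray(R["scene"][0],b)
    A=np.stack([d1,-d2],1);t=np.linalg.lstsq(A,o2-o1,rcond=None)[0];P,Q=o1+d1*t[0],o2+d2*t[1];return (P+Q)/2,np.linalg.norm(P-Q)
print("collar",tri(R["top"][2],R["scene"][2]));print("cap",tri(R["top"][1],R["scene"][1]))
E
```

```text
top green [389 227   9  10  64] [393.3594 231.5   ] orange [207 245  13  12  78] [213.2051 250.4487] ((213.1472625732422, 250.3565216064453), (12.325789451599121, 12.343125343322754), 99.82660675048828)
blank (np.float64(192.58620689655172), np.float64(257.2758620689655)) [0.4769 0.212  0.058 ]
blank (np.float64(235.89285714285714), np.float64(245.0)) [0.5045 0.1121 0.058 ]
cap z 0.085 [ 0.5283 -0.2521  0.085 ]
cap z 0.092 [ 0.5272 -0.251   0.092 ]
scene green [379 286  14  13 134] [385.9478 291.5522] orange [238 179  13  10  66] [243.7576 183.    ] ((243.74522399902344, 183.39697265625), (9.067944526672363, 12.712668418884277), 83.64027404785156)
cap z 0.085 [ 0.5288 -0.2508  0.085 ]
cap z 0.092 [ 0.5247 -0.2539  0.092 ]
collar (array([0.4908, 0.1625, 0.0703]), np.float64(0.0006678611983364105))
cap (array([ 0.5279, -0.2517,  0.0869]), np.float64(0.000338653173493208))
```

```bash
cat >> h.py <<'E'
def Rq(q):
    from scipy.spatial.transform import Rotation as Ro
    return Ro.from_quat([q[1],q[2],q[3],q[0]]).as_matrix()
def slide(*targets):
    s=get_state();R=Rq(s["orientation"])
    print("t",round(s["clock"],2),"tcp",np.round(s["tcp_pos"],4),"q",np.round(s["orientation"],4),"F",np.round(s["wrist_force"],1))
    for t in targets: print(t,np.round(1000*R.T@(np.array(t)-s["tcp_pos"]),1))
E
python3 -c "
from h import *
slide((.42,.28,.22),(.528,-.252,.16),(.528,-.252,.0675))"
```

```text
t 1.1 tcp [0.1461 0.5562 0.2186] q [0.000e+00 1.280e-01 9.918e-01 1.000e-04] F [ 0.4  0.3 -0.7]
(0.42, 0.28, 0.22) [-335.1 -197.6   -1.5]
(0.528, -0.252, 0.16) [-574.7 -684.7   58.4]
(0.528, -0.252, 0.0675) [-574.7 -684.7  150.9]
```

>>> jog_arm(moves=[{"slide": [-335,-198,0],"fingers": 0},{"slide": [-335,-198,0],"fingers": 0},{"slide": [-335,-198,0],"fingers": 0},{"slide": [-335,-198,0],"fingers": 0},{"slide": [-335,-198,0],"fingers": 0},{"slide": [-335,-198,0],"fingers": 0},{"slide": [-335,-198,0],"fingers": 0},{"slide": [-335,-198,0],"fingers": 0},{"slide": [-335,-198,0],"fingers": 0},{"slide": [-575,-685,40],"fingers": 0}], squeeze=60)

```text
schema error: expected keys fingers, slide, angular
```

>>> jog_arm(moves=[{"slide": [-335,-198,0],"angular": [0,0,0],"fingers": 0},{"slide": [-335,-198,0],"angular": [0,0,0],"fingers": 0},{"slide": [-335,-198,0],"angular": [0,0,0],"fingers": 0},{"slide": [-335,-198,0],"angular": [0,0,0],"fingers": 0},{"slide": [-335,-198,0],"angular": [0,0,0],"fingers": 0},{"slide": [-335,-198,0],"angular": [0,0,0],"fingers": 0},{"slide": [-335,-198,0],"angular": [0,0,0],"fingers": 0},{"slide": [-335,-198,0],"angular": [0,0,0],"fingers": 0},{"slide": [-335,-198,0],"angular": [0,0,0],"fingers": 0},{"slide": [-575,-685,40],"angular": [0,0,0],"fingers": 0}], squeeze=60)

```text
clock: 1.93
tcp_pos: [0.4232, 0.2483, 0.216]
orientation: [0.002, 0.128, 0.992, 0.001]
wrist_force: [1.2, -0.3, -0.3]
finger_gap: 0.0854
grip_force: 0.0
```

```bash
python3 -c "
from h import *
slide((.528,-.252,.16))"
```

```text
t 1.93 tcp [0.4232 0.2483 0.216 ] q [0.002  0.1283 0.9917 0.0011] F [ 1.2 -0.3 -0.3]
(0.528, -0.252, 0.16) [-228.5 -457.3   55.6]
```

>>> jog_arm(moves=[{"slide": [-228,-457,50],"angular": [0,0,0],"fingers": 0},{"slide": [-228,-457,50],"angular": [0,0,0],"fingers": 0},{"slide": [-228,-457,50],"angular": [0,0,0],"fingers": 0},{"slide": [-228,-457,50],"angular": [0,0,0],"fingers": 0},{"slide": [-228,-457,50],"angular": [0,0,0],"fingers": 0},{"slide": [-228,-457,50],"angular": [0,0,0],"fingers": 0},{"slide": [-228,-457,50],"angular": [0,0,0],"fingers": 0},{"slide": [-228,-457,50],"angular": [0,0,0],"fingers": 0},{"slide": [-228,-457,50],"angular": [0,0,0],"fingers": 0},{"slide": [-228,-457,50],"angular": [0,0,0],"fingers": 0}])

```text
clock: 2.77
tcp_pos: [0.5036, -0.1591, 0.1749]
orientation: [0.0, 0.128, 0.992, -0.0]
wrist_force: [1.5, 0.3, -0.4]
finger_gap: 0.0852
grip_force: 0.0
```

>>> jog_arm(moves=[{"slide": [0,0,0],"angular": [0,0,0],"fingers": 0}])

```text
clock: 2.85
tcp_pos: [0.505, -0.1639, 0.174]
orientation: [0.001, 0.131, 0.991, -0.001]
wrist_force: [0.2, 0.9, 1.1]
finger_gap: 0.0854
grip_force: 0.0
```

```bash
python3 -c "
from h import *
slide((.528,-.252,.16),(.528,-.252,.0685))"
```

```text
t 2.85 tcp [ 0.505  -0.1639  0.174 ] q [ 9.000e-04  1.315e-01  9.913e-01 -1.400e-03] F [0.2 0.9 1.1]
(0.528, -0.252, 0.16) [-45.1 -79.1  14.3]
(0.528, -0.252, 0.0685) [-44.9 -78.8 105.8]
```

>>> jog_arm(moves=[{"slide": [-45,-79,14],"angular": [0,0,0],"fingers": 0},{"slide": [-45,-79,14],"angular": [0,0,0],"fingers": 0},{"slide": [-45,-79,14],"angular": [0,0,0],"fingers": 0},{"slide": [-45,-79,14],"angular": [0,0,0],"fingers": 0},{"slide": [-45,-79,14],"angular": [0,0,0],"fingers": 0}])

```text
clock: 3.27
tcp_pos: [0.5265, -0.2446, 0.1604]
orientation: [-0.001, 0.129, 0.992, 0.001]
wrist_force: [0.3, 0.3, 0.2]
finger_gap: 0.0852
grip_force: 0.0
```

```bash
python3 -c "
from h import *
slide((.528,-.252,.0685))"
```

```text
t 3.27 tcp [ 0.5265 -0.2446  0.1604] q [-6.000e-04  1.286e-01  9.917e-01  6.000e-04] F [0.3 0.3 0.2]
(0.528, -0.252, 0.0685) [-3.5 -6.9 91.9]
```

>>> jog_arm(moves=[{"slide": [0,0,35],"angular": [0,0,0],"fingers": 0},{"slide": [0,0,60],"angular": [0,0,0],"fingers": 0},{"slide": [0,0,60],"angular": [0,0,0],"fingers": 0},{"slide": [0,0,60],"angular": [0,0,0],"fingers": 0}])

```text
clock: 3.6
tcp_pos: [0.5257, -0.2424, 0.1004]
orientation: [-0.002, 0.127, 0.992, 0.001]
wrist_force: [0.2, -0.3, 1.1]
finger_gap: 0.0858
grip_force: 0.0
```

```bash
python3 -c "
from h import *
slide((.528,-.252,.0685))"
```

```text
t 3.6 tcp [ 0.5257 -0.2424  0.1004] q [-1.600e-03  1.272e-01  9.919e-01  9.000e-04] F [ 0.2 -0.3  1.1]
(0.528, -0.252, 0.0685) [-4.8 -8.8 31.9]
```

>>> jog_arm(moves=[{"slide": [-5,-9,15],"angular": [0,0,0],"fingers": 0},{"slide": [-5,-9,27],"angular": [0,0,0],"fingers": 0},{"slide": [-5,-9,27],"angular": [0,0,0],"fingers": 0.3},{"slide": [-5,-9,27],"angular": [0,0,0],"fingers": 0.4},{"slide": [-5,-9,27],"angular": [0,0,0],"fingers": 0.4}])

```text
clock: 4.02
tcp_pos: [0.5304, -0.2546, 0.0759]
orientation: [0.001, 0.128, 0.992, -0.0]
wrist_force: [-0.0, 0.6, -0.4]
finger_gap: 0.0518
grip_force: 0.0
```

```bash
python3 -c "
from h import *
slide((.528,-.252,.0685))
p=read_camera('scene');cv2.imwrite('pics/s1.png',cv2.resize(p['color'][230:350,310:470,::-1],(800,600),interpolation=2))
slide((.528,-.252,.0685))
print(get_state()['finger_gap'])
"
```

```text
t 4.02 tcp [ 0.5304 -0.2546  0.0759] q [ 1.100e-03  1.277e-01  9.918e-01 -4.000e-04] F [-0.   0.6 -0.4]
(0.528, -0.252, 0.0685) [3.1 1.9 7.4]
t 4.07 tcp [ 0.5304 -0.2547  0.0758] q [ 1.100e-03  1.277e-01  9.918e-01 -5.000e-04] F [-0.5  0.4 -0.7]
(0.528, -0.252, 0.0685) [3.1 2.  7.3]
0.05147131852440063
```

View pics/s1.png

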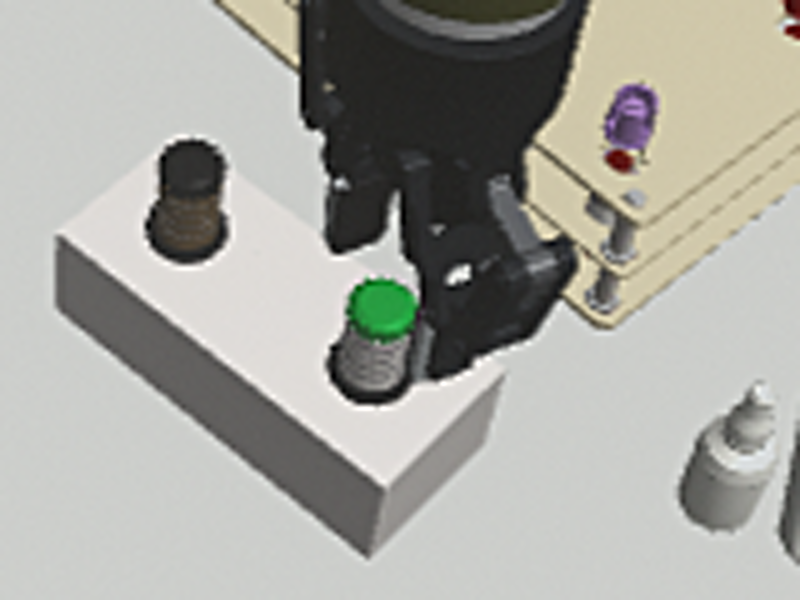

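The picture shows the green cap at crop (383,305), flange (370,375), the two fingertips at about (350,250) and (440,370). They look a bit behind the filter, so I check by projection.

```bash
python3 - <<'E'
from h import *
s=get_state();R=Rq(s["orientation"]);p=read_camera('scene')
c=lambda X:np.round((proj(p,X)-[310,230])*5)
t=s["tcp_pos"]
for h in(.0,.005,.011):
  for a in(-.026,.026):
    for b in(-.011,.011):print(h,a,b,c(t+R@[b,a,h]))
ax=np.array([.528,-.252,0])
for z in(.092,.0754,.054):print(z,c(ax+[0,0,z]))
slide((.528,-.252,.0685));print(s["finger_gap"])
E
```

```text
0.0 -0.026 -0.011 [452. 374.]
0.0 -0.026 0.011 [396. 395.]
0.0 0.026 -0.011 [379. 264.]
0.0 0.026 0.011 [326. 283.]
0.005 -0.026 -0.011 [450. 382.]
0.005 -0.026 0.011 [394. 403.]
0.005 0.026 -0.011 [378. 272.]
0.005 0.026 0.011 [324. 291.]
0.011 -0.026 -0.011 [447. 392.]
0.011 -0.026 0.011 [392. 412.]
0.011 0.026 -0.011 [376. 282.]
0.011 0.026 0.011 [323. 301.]
0.092 [383. 299.]
0.0754 [377. 327.]
0.054 [370. 361.]
t 4.12 tcp [ 0.5304 -0.2548  0.0756] q [ 1.100e-03  1.278e-01  9.918e-01 -5.000e-04] F [ 0.8  0.7 -0.3]
(0.528, -0.252, 0.0685) [3.  2.2 7.1]
0.05147131852440063
```

>>> jog_arm(moves=[{"slide": [3,2,7],"angular": [0,0,0],"fingers": 0.4},{"slide": [3,2,7],"angular": [0,0,0],"fingers": 0.5},{"slide": [3,2,7],"angular": [0,0,0],"fingers": 0.55},{"slide": [3,2,7],"angular": [0,0,0],"fingers": 0.55}])

```text
clock: 4.45
tcp_pos: [0.5269, -0.2518, 0.0668]
orientation: [-0.0, 0.128, 0.992, 0.0]
wrist_force: [0.3, 0.6, -0.1]
finger_gap: 0.0383
grip_force: 0.0
```

```bash
python3 -c "
from h import *
p=read_camera('scene');cv2.imwrite('pics/s2.png',cv2.resize(p['color'][240:330,340:460,::-1],(800,600),interpolation=2))
slide((.528,-.252,.0685))
print(get_state()['finger_gap'])
"
```

```text
t 4.5 tcp [ 0.5271 -0.2519  0.0669] q [-0.000e+00  1.280e-01  9.918e-01  1.000e-04] F [-0.4  0.3  0.5]
(0.528, -0.252, 0.0685) [-0.9  0.2 -1.6]
0.038400059521128384
```

View pics/s2.png

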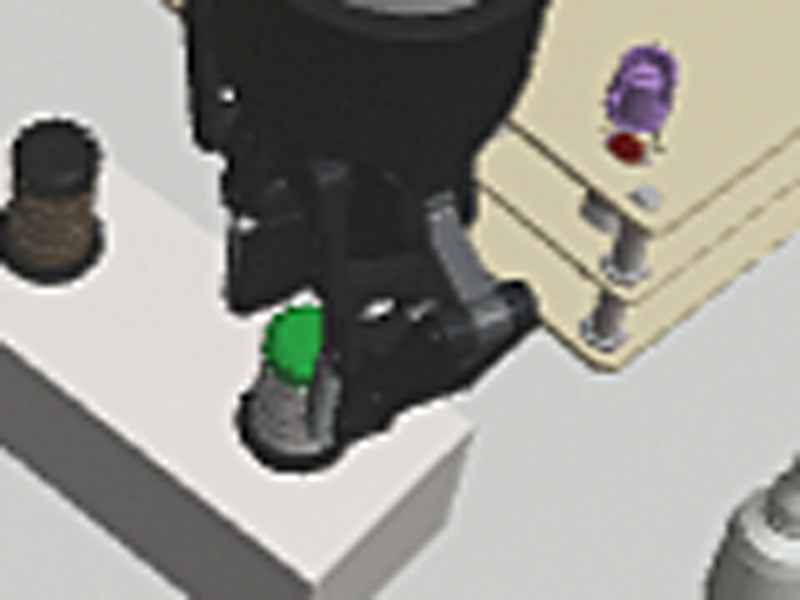

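The cap (295,345) is now between the pads, and the right pad's tip (320,435) is just above the flange. I raise it slightly and close.

>>> jog_arm(moves=[{"slide": [-1,0,-2],"angular": [0,0,0],"fingers": 0.6},{"slide": [-1,0,-2],"angular": [0,0,0],"fingers": 0.7},{"slide": [-1,0,-2],"angular": [0,0,0],"fingers": 0.8},{"slide": [-1,0,-2],"angular": [0,0,0],"fingers": 1},{"slide": [-1,0,-2],"angular": [0,0,0],"fingers": 1},{"slide": [-1,0,-2],"angular": [0,0,0],"fingers": 1}], squeeze=50)

```text
clock: 5.0
tcp_pos: [0.5286, -0.2525, 0.0695]
orientation: [0.001, 0.128, 0.992, -0.0]
wrist_force: [-0.0, -0.1, 5.3]
finger_gap: 0.0213
grip_force: 49.0
```

>>> jog_arm(moves=[{"slide": [0,0,-10],"angular": [0,0,0],"fingers": 1},{"slide": [0,0,-30],"angular": [0,0,0],"fingers": 1},{"slide": [0,0,-65],"angular": [0,0,0],"fingers": 1},{"slide": [0,0,-100],"angular": [0,0,0],"fingers": 1},{"slide": [0,0,-110],"angular": [0,0,0],"fingers": 1},{"slide": [0,0,-110],"angular": [0,0,0],"fingers": 1},{"slide": [0,0,-110],"angular": [0,0,0],"fingers": 1}])

```text
clock: 5.58
tcp_pos: [0.5281, -0.2523, 0.1789]
orientation: [0.0, 0.128, 0.992, -0.0]
wrist_force: [-0.2, 0.5, -2.2]
finger_gap: 0.0209
grip_force: 49.2
```

```bash
python3 -c "
from h import *
p=read_camera('scene');cv2.imwrite('pics/s3.png',cv2.resize(p['color'][170:290,320:480,::-1],(800,600),interpolation=2))
s=get_state();R=Rq(s['orientation'])
for h in (.008,.05): print(np.round((proj(p,s['tcp_pos']+R@[0,0,h])-[320,170])*5))
slide((.491,.162,.18));print(s['finger_gap'],s['grip_force'])
"
```

```text
[360. 459.]
[344. 538.]
t 5.63 tcp [ 0.5274 -0.2519  0.1776] q [-9.000e-04  1.281e-01  9.918e-01  4.000e-04] F [ 0.2  0.7 -0.9]
(0.491, 0.162, 0.18) [140.3 391.   -1.9]
0.0210466837944723 49.16736161336303
```

View pics/s3.png

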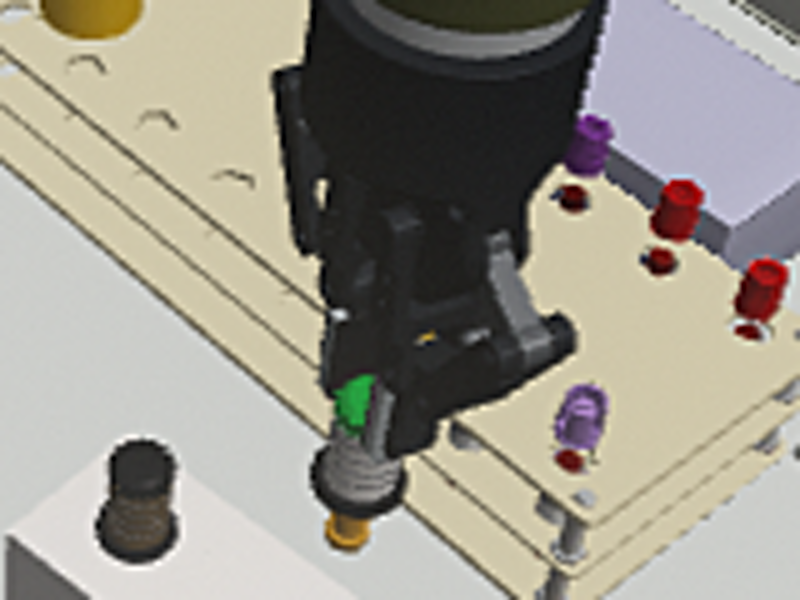

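The filter is held upright: flange at (358,478), stem tip at (347,540), matching a tip about 50 mm below the TCP at (344,538). Carry it to the port.

>>> jog_arm(moves=[{"slide": [10,28,0],"angular": [0,0,0],"fingers": 1},{"slide": [140,391,0],"angular": [0,0,0],"fingers": 1},{"slide": [140,391,0],"angular": [0,0,0],"fingers": 1},{"slide": [140,391,0],"angular": [0,0,0],"fingers": 1},{"slide": [140,391,0],"angular": [0,0,0],"fingers": 1},{"slide": [140,391,0],"angular": [0,0,0],"fingers": 1},{"slide": [140,391,0],"angular": [0,0,0],"fingers": 1},{"slide": [140,391,0],"angular": [0,0,0],"fingers": 1},{"slide": [140,391,0],"angular": [0,0,0],"fingers": 1},{"slide": [140,391,0],"angular": [0,0,0],"fingers": 1}])

```text
clock: 6.47
tcp_pos: [0.4907, 0.1526, 0.1765]
orientation: [-0.002, 0.128, 0.992, -0.001]
wrist_force: [1.3, 0.9, -1.5]
finger_gap: 0.0208
grip_force: 49.2
```

```bash
python3 -c "
from h import *
slide((.491,.162,.155))"
```

```text
t 6.47 tcp [0.4907 0.1526 0.1765] q [-2.000e-03  1.282e-01  9.918e-01 -6.000e-04] F [ 1.3  0.9 -1.5]
(0.491, 0.162, 0.155) [ 2.   9.2 21.5]
```

>>> jog_arm(moves=[{"slide": [0,0,15],"angular": [0,0,0],"fingers": 1},{"slide": [0,0,30],"angular": [0,0,0],"fingers": 1},{"slide": [0,0,30],"angular": [0,0,0],"fingers": 1},{"slide": [0,0,30],"angular": [0,0,0],"fingers": 1},{"slide": [0,0,30],"angular": [0,0,0],"fingers": 1}])

```text
clock: 6.88
tcp_pos: [0.4923, 0.1505, 0.1482]
orientation: [-0.001, 0.128, 0.992, -0.0]
wrist_force: [-0.1, 0.6, 0.9]
finger_gap: 0.0209
grip_force: 49.3
```

```bash
python3 -c "
from h import *
slide((.491,.162,.145))
s=get_state();R=Rq(s['orientation']);im=[]
for n,(u,v) in (('scene',(200,120)),('top',(165,210))):
  p=read_camera(n);save(p,'pics/raw_'+n+'.png');im.append(cv2.resize(p['color'][v:v+90,u:u+80,::-1],(400,450),interpolation=2))
  f=lambda X:np.round((proj(p,X)-[u,v])*5)
  print(n,'tip',f(s['tcp_pos']+R@[0,0,.05]),'flange',f(s['tcp_pos']+R@[0,0,.012]),'port',f([.4907,.1622,.072]),'tcp',f(s['tcp_pos']))
cv2.imwrite('pics/s4.png',np.hstack(im))
slide((.491,.162,.145))
"
```

```text
t 6.88 tcp [0.4923 0.1505 0.1482] q [-1.000e-03  1.284e-01  9.917e-01 -2.000e-04] F [-0.1  0.6  0.9]
(0.491, 0.162, 0.145) [ 4.2 10.8  3.2]
scene tip [230. 281.] flange [219. 210.] port [219. 314.] tcp [216. 187.]
top tip [256. 192.] flange [240. 181.] port [241. 202.] tcp [235. 178.]
t 6.98 tcp [0.4933 0.1503 0.1492] q [2.000e-04 1.287e-01 9.917e-01 1.000e-04] F [ 0.5 -0.2 -0.6]
(0.491, 0.162, 0.145) [ 5.2 10.7  4.2]
```

View pics/s4.png

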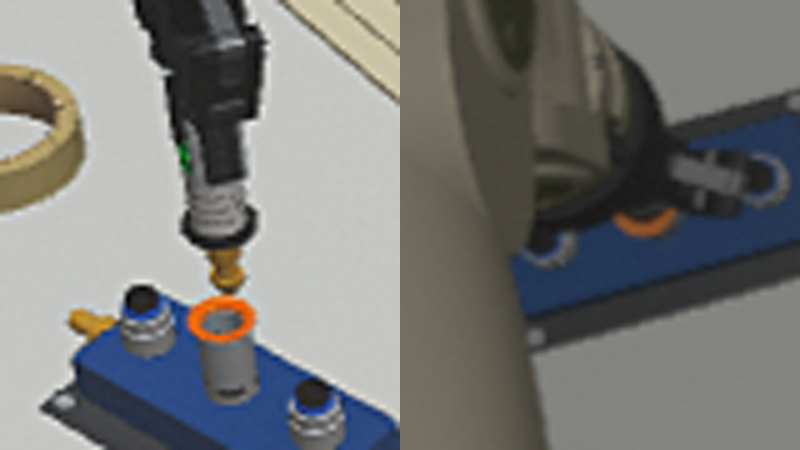

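Scene half: stem tip at (230,288), collar centre at (222,318), both within 1–2 mm of prediction; the tip is still about 11 mm short in y. I correct that now.

>>> jog_arm(moves=[{"slide": [5,11,0],"angular": [0,0,0],"fingers": 1},{"slide": [5,11,0],"angular": [0,0,0],"fingers": 1},{"slide": [5,11,0],"angular": [0,0,0],"fingers": 1},{"slide": [5,11,0],"angular": [0,0,0],"fingers": 1}])

```text
clock: 7.32
tcp_pos: [0.4911, 0.1629, 0.1493]
orientation: [0.0, 0.128, 0.992, 0.0]
wrist_force: [-0.2, -0.3, 0.1]
finger_gap: 0.0209
grip_force: 49.3
```

```bash
python3 - <<'E'
from h import *
L=[]
for i in range(6):
  p=read_camera('scene');s=get_state();L.append(np.r_[s['tcp_pos'],s['wrist_force']])
t=np.mean(L,0);print(np.round(t,4),np.round(np.std(L,0),4));R=Rq(s['orientation'])
u,v=215,145
im=cv2.resize(p['color'][v:v+75,u:u+60,::-1],(480,600),interpolation=2)
f=lambda X:np.round((proj(p,X)-[u,v])*8)
print('tip',f(t[:3]+R@[0,0,.05]),'flange',f(t[:3]+R@[0,0,.012]),'port',f([.4907,.1622,.072]))
cv2.imwrite('pics/s5.png',im)
slide((.4907,.1622,.145))
E
```

```text
[ 0.491   0.1627  0.149   0.1567 -0.0778 -0.8745] [0.000e+00 0.000e+00 1.000e-04 4.058e-01 5.169e-01 6.845e-01]
tip [219. 225.] flange [202. 112.] port [231. 303.]
t 7.62 tcp [0.4909 0.1627 0.1489] q [1.000e-04 1.281e-01 9.918e-01 0.000e+00] F [-0.   0.1  0.4]
(0.4907, 0.1622, 0.145) [ 0.1 -0.6  3.9]
```

View pics/s5.png

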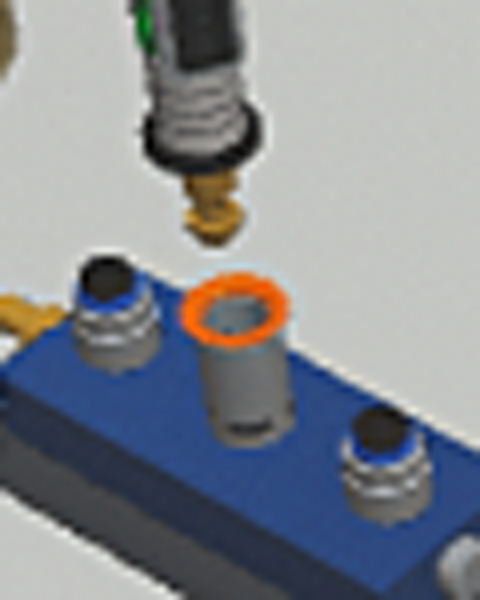

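```bash
python3 - <<'E'
from h import *
p=read_camera('scene');s=get_state();R=Rq(s['orientation']);t=s['tcp_pos']
hsv=cv2.cvtColor(p['color'],cv2.COLOR_RGB2HSV).astype(int)
for h in (.0155,.038,.0535,.0415): print(h,np.round(proj(p,t+R@[0,0,h]),1))
print('port',proj(p,[.4907,.1622,.070]))
for r in range(158,190):
  row=hsv[r,228:258]; brass=[228+i for i in range(30) if row[i,1]>110 and 10<=row[i,0]<=30]
  dark=[228+i for i in range(30) if row[i,2]<70]
  gray=p['color'][r,228:258].astype(int); 
  print(r,'brass',(brass[0],brass[-1],(brass[0]+brass[-1])/2) if brass else '', 'dark',(dark[0],dark[-1],(dark[0]+dark[-1])/2) if dark else '')
for n in('new_filter','flange'):print(n,[(np.round(r['point'],1),round(r['p'],2)) for r in tip_of(n,p)[:2]])
E
```

```text
0.0155 [240.4 160.4]
0.038 [241.7 168.8]
0.0535 [242.5 174.5]
0.0415 [241.9 170.1]
port [243.96499647 183.58618275]
158 brass  dark (234, 245, 239.5)
159 brass  dark (234, 246, 240.0)
160 brass  dark (233, 246, 239.5)
161 brass  dark (233, 246, 239.5)
162 brass  dark (233, 246, 239.5)
163 brass  dark (233, 246, 239.5)
164 brass  dark (234, 245, 239.5)
165 brass  dark (235, 244, 239.5)
166 brass (243, 243, 243.0) dark (237, 241, 239.0)
167 brass (238, 243, 240.5) dark 
168 brass (238, 243, 240.5) dark 
169 brass (239, 242, 240.5) dark 
170 brass (239, 244, 241.5) dark 
171 brass (238, 244, 241.0) dark 
172 brass (238, 244, 241.0) dark 
173 brass (239, 243, 241.0) dark 
174 brass (240, 243, 241.5) dark (240, 240, 240.0)
175 brass  dark 
176 brass  dark 
177 brass  dark (228, 229, 228.5)
178 brass  dark (228, 230, 229.0)
179 brass (242, 246, 244.0) dark (228, 231, 229.5)
180 brass (240, 248, 244.0) dark (228, 230, 229.0)
181 brass (239, 249, 244.0) dark (228, 230, 229.0)
182 brass (238, 250, 244.0) dark (228, 228, 228.0)
183 brass (238, 250, 244.0) dark 
184 brass (238, 250, 244.0) dark 
185 brass (238, 250, 244.0) dark 
186 brass (239, 249, 244.0) dark 
187 brass (240, 247, 243.5) dark 
188 brass (243, 244, 243.5) dark 
189 brass  dark 
new_filter [(array([240.9, 176.7]), 0.64)]
flange [(array([240.2, 157.8]), 0.65)]
```

>>> jog_arm(moves=[{"slide": [-2,-0.5,8],"angular": [0,0,0],"fingers": 1},{"slide": [-2,-0.5,17],"angular": [0,0,0],"fingers": 1},{"slide": [-2,-0.5,17],"angular": [0,0,0],"fingers": 1},{"slide": [-2,-0.5,17],"angular": [0,0,0],"fingers": 1},{"slide": [-2,-0.5,17],"angular": [0,0,0],"fingers": 1}])

```text
clock: 8.18
tcp_pos: [0.4924, 0.1618, 0.1315]
orientation: [-0.0, 0.128, 0.992, -0.0]
wrist_force: [0.4, -0.4, -0.3]
finger_gap: 0.0212
grip_force: 49.3
```

```bash
cat > m.py <<'E'
from h import *
p=read_camera('scene');s=get_state();R=Rq(s['orientation']);t=s['tcp_pos']
hsv=cv2.cvtColor(p['color'],cv2.COLOR_RGB2HSV).astype(int)
for h in (.0155,.038,.0535): print(h,np.round(proj(p,t+R@[0,0,h]),1))
for r in range(168,190):
  row=hsv[r,228:258]
  br=[228+i for i in range(30) if row[i,1]>110 and 14<=row[i,0]<=30]; og=[228+i for i in range(30) if row[i,1]>130 and 4<=row[i,0]<14]
  d=[228+i for i in range(30) if row[i,2]<70 and 6<i<24]
  print(r,*[(n,a[0],a[-1],(a[0]+a[-1])/2) for n,a in(('brass',br),('or',og),('dark',d)) if a])
u,v=215,145
cv2.imwrite('pics/s6.png',cv2.resize(p['color'][v:v+75,u:u+60,::-1],(480,600),interpolation=2))
slide((.4907,.1622,.13))
E
python3 m.py
```

```text
0.0155 [242.3 166.8]
0.038 [243.5 174.9]
0.0535 [244.4 180.4]
168 ('dark', 235, 248, 241.5)
169 ('dark', 235, 248, 241.5)
170 ('dark', 236, 247, 241.5)
171 ('dark', 236, 246, 241.0)
172 ('dark', 237, 245, 241.0)
173 ('brass', 240, 245, 242.5) ('dark', 240, 242, 241.0)
174 ('brass', 240, 245, 242.5)
175 ('brass', 241, 244, 242.5)
176 ('brass', 241, 245, 243.0)
177 ('brass', 240, 246, 243.0)
178 ('brass', 240, 246, 243.0)
179 ('brass', 241, 246, 243.5)
180 ('brass', 240, 245, 242.5) ('or', 246, 248, 247.0) ('dark', 241, 241, 241.0)
181 ('brass', 242, 244, 243.0) ('or', 239, 249, 244.0) ('dark', 243, 243, 243.0)
182 ('or', 238, 250, 244.0)
183 ('or', 238, 250, 244.0)
184 ('or', 238, 250, 244.0)
185 ('or', 238, 249, 243.5)
186 ('or', 238, 248, 243.0)
187 ('or', 240, 247, 243.5)
188 ('or', 243, 244, 243.5)
189
t 8.23 tcp [0.4927 0.1619 0.1318] q [-1.000e-04  1.280e-01  9.918e-01  0.000e+00] F [-0.7 -0.9  0.1]
(0.4907, 0.1622, 0.13) [ 2.  -0.2  1.8]
```

View pics/s6.png

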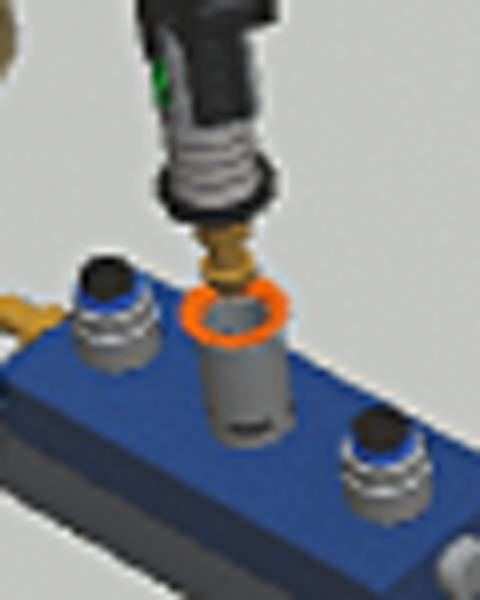

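The stem tip now sits over the collar mouth, tip (232,290) against collar centre (236,311). I lower it gently while watching the force.

>>> jog_arm(moves=[{"slide": [0,0,3],"angular": [0,0,0],"fingers": 1},{"slide": [0,0,5],"angular": [0,0,0],"fingers": 1},{"slide": [0,0,7],"angular": [0,0,0],"fingers": 1},{"slide": [0,0,9],"angular": [0,0,0],"fingers": 1},{"slide": [0,0,9],"angular": [0,0,0],"fingers": 1}])

```text
clock: 8.65
tcp_pos: [0.4924, 0.1618, 0.1224]
orientation: [-0.0, 0.128, 0.992, -0.0]
wrist_force: [-0.5, 0.2, -1.1]
finger_gap: 0.021
grip_force: 49.3
```

>>> jog_arm(moves=[{"slide": [0,0,1],"angular": [0,0,0],"fingers": 1},{"slide": [0,0,2],"angular": [0,0,0],"fingers": 1},{"slide": [0,0,3],"angular": [0,0,0],"fingers": 1}])

```text
clock: 8.9
tcp_pos: [0.4927, 0.1619, 0.1199]
orientation: [0.0, 0.128, 0.992, 0.0]
wrist_force: [-0.1, 0.1, -1.1]
finger_gap: 0.021
grip_force: 49.3
```

```bash
python3 m.py | grep -v "or"
```

```text
0.0155 [243.  171.2]
0.038 [244.2 179.3]
0.0535 [245.  184.6]
168
169 ('dark', 248, 248, 248.0)
170 ('dark', 236, 249, 242.5)
171 ('dark', 236, 249, 242.5)
172 ('dark', 236, 249, 242.5)
173 ('dark', 236, 249, 242.5)
174 ('dark', 236, 248, 242.0)
175 ('dark', 237, 247, 242.0)
176 ('dark', 238, 246, 242.0)
177 ('brass', 244, 246, 245.0) ('dark', 240, 242, 241.0)
178 ('brass', 241, 245, 243.0)
179 ('brass', 241, 246, 243.5)
189
t 8.95 tcp [0.4926 0.1618 0.1197] q [-1.000e-04  1.281e-01  9.918e-01  0.000e+00] F [-0.5  0.4 -0.1]
(0.4907, 0.1622, 0.13) [  2.   -0.1 -10.3]
```

>>> jog_arm(moves=[{"slide": [0,0,1],"angular": [0,0,0],"fingers": 1},{"slide": [0,0,2],"angular": [0,0,0],"fingers": 1},{"slide": [0,0,3],"angular": [0,0,0],"fingers": 1},{"slide": [0,0,4],"angular": [0,0,0],"fingers": 1},{"slide": [0,0,4],"angular": [0,0,0],"fingers": 1}])

```text
clock: 9.37
tcp_pos: [0.4926, 0.1618, 0.1157]
orientation: [-0.0, 0.128, 0.992, -0.0]
wrist_force: [0.1, -0.2, -1.1]
finger_gap: 0.021
grip_force: 49.3
```

>>> jog_arm(moves=[{"slide": [0,0,1],"angular": [0,0,0],"fingers": 1},{"slide": [0,0,2],"angular": [0,0,0],"fingers": 1},{"slide": [0,0,3],"angular": [0,0,0],"fingers": 1},{"slide": [0,0,3],"angular": [0,0,0],"fingers": 1}])

```text
clock: 9.7
tcp_pos: [0.4925, 0.1618, 0.1127]
orientation: [-0.0, 0.128, 0.992, -0.0]
wrist_force: [-0.8, 0.4, -0.6]
finger_gap: 0.0212
grip_force: 49.3
```

>>> jog_arm(moves=[{"slide": [0,0,1],"angular": [0,0,0],"fingers": 1},{"slide": [0,0,2],"angular": [0,0,0],"fingers": 1},{"slide": [0,0,3],"angular": [0,0,0],"fingers": 1},{"slide": [0,0,4],"angular": [0,0,0],"fingers": 1},{"slide": [0,0,4],"angular": [0,0,0],"fingers": 1}])

```text
clock: 10.12
tcp_pos: [0.4925, 0.1618, 0.1087]
orientation: [-0.0, 0.128, 0.992, -0.0]
wrist_force: [-0.4, 0.5, 0.1]
finger_gap: 0.021
grip_force: 49.3
```

>>> jog_arm(moves=[{"slide": [0,0,1],"angular": [0,0,0],"fingers": 1},{"slide": [0,0,2],"angular": [0,0,0],"fingers": 1},{"slide": [0,0,3],"angular": [0,0,0],"fingers": 1},{"slide": [0,0,3],"angular": [0,0,0],"fingers": 1}])

```text
clock: 10.45
tcp_pos: [0.4925, 0.1618, 0.1057]
orientation: [-0.0, 0.128, 0.992, -0.0]
wrist_force: [0.2, -0.5, 0.2]
finger_gap: 0.0209
grip_force: 49.3
```

>>> jog_arm(moves=[{"slide": [0,0,1],"angular": [0,0,0],"fingers": 1},{"slide": [0,0,2],"angular": [0,0,0],"fingers": 1},{"slide": [0,0,3],"angular": [0,0,0],"fingers": 1},{"slide": [0,0,3],"angular": [0,0,0],"fingers": 1}])

```text
clock: 10.78
tcp_pos: [0.4932, 0.1619, 0.1034]
orientation: [0.001, 0.128, 0.992, 0.0]
wrist_force: [-0.1, 0.5, 4.7]
finger_gap: 0.0206
grip_force: 49.8
```

>>> jog_arm(moves=[{"slide": [0,0,1],"angular": [0,0,0],"fingers": 1},{"slide": [0,0,2],"angular": [0,0,0],"fingers": 1},{"slide": [0,0,2],"angular": [0,0,0],"fingers": 1}])

```text
clock: 11.03
tcp_pos: [0.4938, 0.1619, 0.102]
orientation: [0.001, 0.128, 0.992, 0.0]
wrist_force: [-0.2, -0.7, 7.4]
finger_gap: 0.0216
grip_force: 50.1
```

>>> jog_arm(moves=[{"slide": [0,0,1],"angular": [0,0,0],"fingers": 1},{"slide": [0,0,2],"angular": [0,0,0],"fingers": 1},{"slide": [0,0,2],"angular": [0,0,0],"fingers": 1}])

```text
clock: 11.28
tcp_pos: [0.493, 0.162, 0.0992]
orientation: [0.0, 0.128, 0.992, 0.0]
wrist_force: [0.2, -0.9, 4.9]
finger_gap: 0.021
grip_force: 49.9
```

>>> jog_arm(moves=[{"slide": [0,0,0.7],"angular": [0,0,0],"fingers": 1},{"slide": [0,0,1.4],"angular": [0,0,0],"fingers": 1},{"slide": [0,0,1.4],"angular": [0,0,0],"fingers": 1}])

```text
clock: 11.53
tcp_pos: [0.493, 0.162, 0.0977]
orientation: [0.0, 0.128, 0.992, 0.0]
wrist_force: [-0.9, -0.4, 4.2]
finger_gap: 0.0212
grip_force: 49.9
```

```bash
python3 m.py
```

```text
0.0155 [244.2 179. ]
0.038 [245.4 186.7]
0.0535 [246.2 191.9]
168 ('dark', 241, 247, 244.0)
169 ('dark', 238, 247, 242.5)
170 ('dark', 237, 247, 242.0)
171 ('dark', 241, 248, 244.5)
172 ('dark', 241, 247, 244.0)
173 ('dark', 238, 243, 240.5)
174
175 ('dark', 238, 238, 238.0)
176
177 ('dark', 249, 249, 249.0)
178 ('dark', 237, 250, 243.5)
179 ('dark', 237, 250, 243.5)
180 ('dark', 237, 250, 243.5)
181 ('dark', 237, 250, 243.5)
182 ('or', 250, 250, 250.0) ('dark', 237, 249, 243.0)
183 ('or', 238, 250, 244.0) ('dark', 238, 248, 243.0)
184 ('or', 238, 250, 244.0) ('dark', 239, 247, 243.0)
185 ('brass', 245, 247, 246.0) ('or', 238, 249, 243.5) ('dark', 242, 244, 243.0)
186 ('brass', 242, 245, 243.5) ('or', 238, 248, 243.0)
187 ('or', 240, 247, 243.5)
188 ('or', 243, 243, 243.0)
189
t 11.58 tcp [0.493  0.162  0.0977] q [3.000e-04 1.280e-01 9.918e-01 2.000e-04] F [-0.1 -0.7  4.8]
(0.4907, 0.1622, 0.13) [  2.2  -0.4 -32.3]
```

View pics/s6.png

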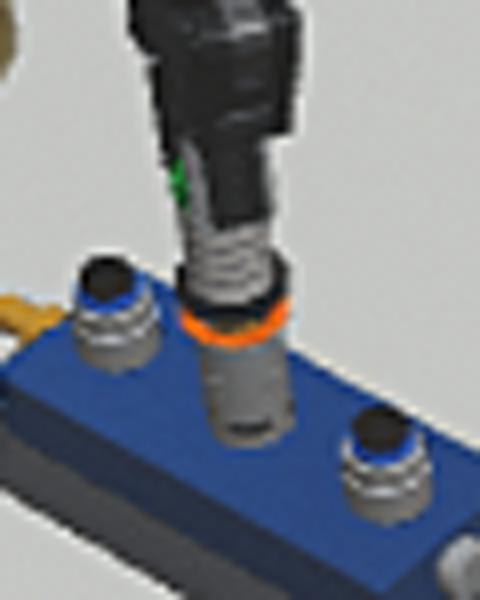

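The stem is inside the port: flange (235,290) a few mm above the collar (236,325), upright. I keep pushing in small steps.

>>> jog_arm(moves=[{"slide": [0,0,0.7],"angular": [0,0,0],"fingers": 1},{"slide": [0,0,1.4],"angular": [0,0,0],"fingers": 1},{"slide": [0,0,1.4],"angular": [0,0,0],"fingers": 1}])

```text
clock: 11.83
tcp_pos: [0.493, 0.162, 0.0963]
orientation: [0.0, 0.128, 0.992, 0.0]
wrist_force: [-0.7, -0.9, 5.2]
finger_gap: 0.0211
grip_force: 49.9
```

>>> jog_arm(moves=[{"slide": [0,0,0.5],"angular": [0,0,0],"fingers": 1},{"slide": [0,0,1],"angular": [0,0,0],"fingers": 1},{"slide": [0,0,1],"angular": [0,0,0],"fingers": 1}])

```text
clock: 12.08
tcp_pos: [0.4931, 0.162, 0.0954]
orientation: [0.0, 0.128, 0.992, 0.0]
wrist_force: [0.2, -0.6, 5.1]
finger_gap: 0.021
grip_force: 49.9
```

>>> jog_arm(moves=[{"slide": [0,0,0.5],"angular": [0,0,0],"fingers": 1},{"slide": [0,0,1],"angular": [0,0,0],"fingers": 1},{"slide": [0,0,1],"angular": [0,0,0],"fingers": 1}])

```text
clock: 12.33
tcp_pos: [0.4927, 0.1618, 0.0941]
orientation: [0.0, 0.128, 0.992, 0.0]
wrist_force: [-0.4, -0.8, 5.1]
finger_gap: 0.0209
grip_force: 49.9
```

>>> jog_arm(moves=[{"slide": [0,0,0.5],"angular": [0,0,0],"fingers": 1},{"slide": [0,0,1],"angular": [0,0,0],"fingers": 1},{"slide": [0,0,1],"angular": [0,0,0],"fingers": 1}])

```text
clock: 12.58
tcp_pos: [0.4927, 0.1619, 0.093]
orientation: [-0.0, 0.128, 0.992, 0.0]
wrist_force: [-0.0, 0.1, 4.8]
finger_gap: 0.021
grip_force: 49.9
```

```bash
python3 m.py | tail -16
```

```text
176
177
178 ('dark', 249, 249, 249.0)
179 ('dark', 249, 250, 249.5)
180 ('dark', 238, 250, 244.0)
181 ('dark', 237, 250, 243.5)
182 ('dark', 237, 250, 243.5)
183 ('dark', 237, 250, 243.5)
184 ('dark', 238, 249, 243.5)
185 ('or', 238, 250, 244.0) ('dark', 239, 248, 243.5)
186 ('or', 238, 248, 243.0) ('dark', 240, 245, 242.5)
187 ('or', 240, 247, 243.5)
188 ('or', 243, 244, 243.5)
189
t 12.63 tcp [0.4927 0.1619 0.0931] q [-0.      0.128   0.9918  0.    ] F [-0.3 -0.3  5.1]
(0.4907, 0.1622, 0.13) [  2.   -0.2 -36.9]
```

>>> jog_arm(moves=[{"slide": [0,0,0.5],"angular": [0,0,0],"fingers": 1},{"slide": [0,0,1],"angular": [0,0,0],"fingers": 1},{"slide": [0,0,1],"angular": [0,0,0],"fingers": 1}])

```text
clock: 12.88
tcp_pos: [0.4929, 0.1618, 0.0923]
orientation: [0.0, 0.128, 0.992, 0.0]
wrist_force: [-1.2, -0.9, 4.9]
finger_gap: 0.0206
grip_force: 50.0
```

>>> jog_arm(moves=[{"slide": [0,0,0.5],"angular": [0,0,0],"fingers": 1},{"slide": [0,0,1],"angular": [0,0,0],"fingers": 1},{"slide": [0,0,1],"angular": [0,0,0],"fingers": 1}])

```text
clock: 13.13
tcp_pos: [0.4936, 0.1618, 0.0922]
orientation: [0.001, 0.128, 0.992, 0.0]
wrist_force: [-0.8, -1.4, 9.7]
finger_gap: 0.0212
grip_force: 50.5
```

>>> jog_arm(moves=[{"slide": [0,0,0.4],"angular": [0,0,0],"fingers": 1},{"slide": [0,0,0.8],"angular": [0,0,0],"fingers": 1},{"slide": [0,0,0.8],"angular": [0,0,0],"fingers": 1}])

```text
clock: 13.38
tcp_pos: [0.4943, 0.1618, 0.0921]
orientation: [0.002, 0.128, 0.992, 0.0]
wrist_force: [-1.3, -2.3, 13.2]
finger_gap: 0.0208
grip_force: 50.8
```

>>> jog_arm(moves=[{"slide": [0,0,0.4],"angular": [0,0,0],"fingers": 1},{"slide": [0,0,0.8],"angular": [0,0,0],"fingers": 1},{"slide": [0,0,0.8],"angular": [0,0,0],"fingers": 1}])

```text
clock: 13.63
tcp_pos: [0.4948, 0.1617, 0.092]
orientation: [0.002, 0.128, 0.992, 0.0]
wrist_force: [-1.9, -2.6, 18.0]
finger_gap: 0.0212
grip_force: 51.3
```

>>> jog_arm(moves=[{"slide": [0,0,0.4],"angular": [0,0,0],"fingers": 1},{"slide": [0,0,0.4],"angular": [0,0,0],"fingers": 1}])

```text
clock: 13.8
tcp_pos: [0.495, 0.1618, 0.0919]
orientation: [0.003, 0.128, 0.992, 0.0]
wrist_force: [-2.6, -3.1, 19.3]
finger_gap: 0.0208
grip_force: 51.5
```

```bash
python3 m.py|tail -16
```

```text
176
177
178
179 ('dark', 250, 250, 250.0)
180 ('dark', 238, 250, 244.0)
181 ('dark', 238, 250, 244.0)
182 ('dark', 238, 250, 244.0)
183 ('dark', 238, 250, 244.0)
184 ('or', 238, 238, 238.0) ('dark', 239, 250, 244.5)
185 ('or', 238, 238, 238.0) ('dark', 239, 249, 244.0)
186 ('or', 238, 249, 243.5) ('dark', 241, 247, 244.0)
187 ('or', 240, 247, 243.5)
188 ('or', 243, 244, 243.5)
189
t 13.85 tcp [0.495  0.1618 0.092 ] q [2.800e-03 1.282e-01 9.917e-01 3.000e-04] F [-2.5 -2.  19.6]
(0.4907, 0.1622, 0.13) [  4.   -0.6 -38.1]
```

View pics/s6.png

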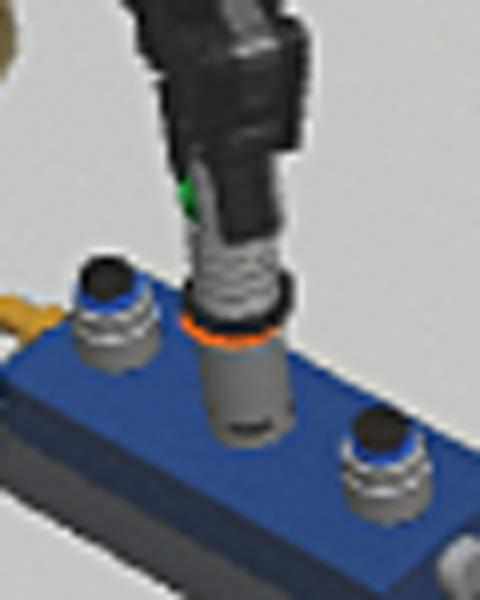

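The flange (237,305) now sits just above the collar (236,335), and z stays put under 19.6 N, so it looks bottomed. I unload, then tug.

>>> jog_arm(moves=[{"slide": [0,0,-1],"angular": [0,0,0],"fingers": 1},{"slide": [0,0,-2],"angular": [0,0,0],"fingers": 1},{"slide": [0,0,-3],"angular": [0,0,0],"fingers": 1},{"slide": [0,0,-3],"angular": [0,0,0],"fingers": 1}])

```text
clock: 14.18
tcp_pos: [0.4929, 0.1619, 0.0925]
orientation: [0.0, 0.128, 0.992, 0.0]
wrist_force: [-0.4, -0.4, 5.5]
finger_gap: 0.0208
grip_force: 49.9
```

>>> jog_arm(moves=[{"slide": [0,0,-0.5],"angular": [0,0,0],"fingers": 1},{"slide": [0,0,-1],"angular": [0,0,0],"fingers": 1},{"slide": [0,0,-1],"angular": [0,0,0],"fingers": 1}])

```text
clock: 14.43
tcp_pos: [0.4927, 0.1619, 0.0931]
orientation: [0.0, 0.128, 0.992, 0.0]
wrist_force: [0.7, -0.8, 5.1]
finger_gap: 0.0209
grip_force: 49.9
```

>>> jog_arm(moves=[{"slide": [0,0,-0.5],"angular": [0,0,0],"fingers": 1},{"slide": [0,0,-1],"angular": [0,0,0],"fingers": 1},{"slide": [0,0,-1],"angular": [0,0,0],"fingers": 1}])

```text
clock: 14.68
tcp_pos: [0.4927, 0.1619, 0.0941]
orientation: [-0.0, 0.128, 0.992, 0.0]
wrist_force: [0.3, -0.3, 3.9]
finger_gap: 0.021
grip_force: 49.8
```

>>> jog_arm(moves=[{"slide": [0,0,-0.5],"angular": [0,0,0],"fingers": 1},{"slide": [0,0,-1],"angular": [0,0,0],"fingers": 1},{"slide": [0,0,-1],"angular": [0,0,0],"fingers": 1}])

```text
clock: 14.93
tcp_pos: [0.4921, 0.1619, 0.0944]
orientation: [-0.001, 0.128, 0.992, -0.0]
wrist_force: [-0.0, -0.0, -1.2]
finger_gap: 0.0207
grip_force: 49.3
```

>>> jog_arm(moves=[{"slide": [0,0,-0.5],"angular": [0,0,0],"fingers": 1},{"slide": [0,0,-1],"angular": [0,0,0],"fingers": 1},{"slide": [0,0,-1],"angular": [0,0,0],"fingers": 1}])

```text
clock: 15.18
tcp_pos: [0.4919, 0.1619, 0.0951]
orientation: [-0.001, 0.128, 0.992, -0.0]
wrist_force: [0.4, 0.4, -7.1]
finger_gap: 0.0208
grip_force: 49.2
```

It's locked: the pull has reached 7 N with the filter held. I tug a little more so the collar clearly lifts.

>>> jog_arm(moves=[{"slide": [0,0,-0.5],"angular": [0,0,0],"fingers": 1},{"slide": [0,0,-1],"angular": [0,0,0],"fingers": 1},{"slide": [0,0,-1],"angular": [0,0,0],"fingers": 1},{"slide": [0,0,-1],"angular": [0,0,0],"fingers": 1}])

```text
clock: 15.52
tcp_pos: [0.492, 0.1618, 0.0964]
orientation: [-0.001, 0.128, 0.992, -0.0]
wrist_force: [0.3, 0.1, -12.0]
finger_gap: 0.0213
grip_force: 49.3
```

```bash
python3 m.py|tail -14
```

```text
178 ('dark', 249, 249, 249.0)
179 ('dark', 237, 250, 243.5)
180 ('dark', 237, 250, 243.5)
181 ('dark', 237, 250, 243.5)
182 ('dark', 237, 249, 243.0)
183 ('or', 249, 250, 249.5) ('dark', 237, 248, 242.5)
184 ('or', 238, 250, 244.0) ('dark', 239, 248, 243.5)
185 ('or', 238, 249, 243.5) ('dark', 240, 246, 243.0)
186 ('brass', 245, 245, 245.0) ('or', 239, 247, 243.0)
187 ('or', 241, 245, 243.0)
188
189
t 15.57 tcp [0.492  0.1618 0.0964] q [-7.000e-04  1.280e-01  9.918e-01 -2.000e-04] F [  0.8   0.5 -12.1]
(0.4907, 0.1622, 0.13) [  1.5   0.  -33.6]
```

The collar's lower edge rose from row 188 to 187, about 2 mm, at 12 N, so the lock is proven. I relax and let go.

>>> jog_arm(moves=[{"slide": [0,0,1],"angular": [0,0,0],"fingers": 1},{"slide": [0,0,2],"angular": [0,0,0],"fingers": 1},{"slide": [0,0,3],"angular": [0,0,0],"fingers": 1},{"slide": [0,0,3.5],"angular": [0,0,0],"fingers": 1},{"slide": [0,0,3.5],"angular": [0,0,0],"fingers": 1}])

```text
clock: 15.98
tcp_pos: [0.4932, 0.1618, 0.0944]
orientation: [0.001, 0.128, 0.992, 0.0]
wrist_force: [-0.6, -0.3, -2.7]
finger_gap: 0.0209
grip_force: 50.3
```

>>> jog_arm(moves=[{"slide": [0,0,0.3],"angular": [0,0,0],"fingers": 0.8},{"slide": [0,0,0.3],"angular": [0,0,0],"fingers": 0.6},{"slide": [0,0,0.3],"angular": [0,0,0],"fingers": 0.4},{"slide": [0,0,0.3],"angular": [0,0,0],"fingers": 0.2},{"slide": [0,0,0.3],"angular": [0,0,0],"fingers": 0.2},{"slide": [0,0,0.3],"angular": [0,0,0],"fingers": 0.2}])

```text
clock: 16.48
tcp_pos: [0.493, 0.162, 0.0936]
orientation: [0.0, 0.128, 0.992, 0.0]
wrist_force: [-0.7, 0.3, -0.5]
finger_gap: 0.0689
grip_force: 0.0
```

>>> jog_arm(moves=[{"slide": [0,0,-15],"angular": [0,0,0],"fingers": 0.2},{"slide": [0,0,-40],"angular": [0,0,0],"fingers": 0.2},{"slide": [0,0,-75],"angular": [0,0,0],"fingers": 0.2},{"slide": [0,0,-110],"angular": [0,0,0],"fingers": 0.2},{"slide": [0,0,-130],"angular": [0,0,0],"fingers": 0.2},{"slide": [0,0,-130],"angular": [0,0,0],"fingers": 0.2}])

```text
clock: 16.98
tcp_pos: [0.4955, 0.1624, 0.2287]
orientation: [0.004, 0.128, 0.992, 0.001]
wrist_force: [0.6, -1.0, 0.1]
finger_gap: 0.0682
grip_force: 0.0
```

```bash
python3 - <<'E'
from h import *
p=read_camera('scene');s=get_state();print(s['clock'],s['tcp_pos'],s['finger_gap'],s['wrist_force'])
for z in(.0375,.0395,.0405,.0425): print(z,'cap top pred',proj(p,[.4907,.1622,z+.076]))
hsv=cv2.cvtColor(p['color'],cv2.COLOR_RGB2HSV).astype(int)
sub=hsv[120:200,220:270];m=(sub[...,0]>50)&(sub[...,0]<75)&(sub[...,1]>110);y,x=np.nonzero(m);print('green',x.min()+220,x.max()+220,y.min()+120,y.max()+120,x.mean()+220,y.mean()+120)
m=(sub[...,0]>=4)&(sub[...,0]<14)&(sub[...,1]>130);y,x=np.nonzero(m);print('orange',y.min()+120,y.max()+120)
for t in('used_filter','timer','dropper','jar'):
  r=tip_of(t,p)[:1]; print(t,[(np.round(q['point'],1),q['p']) for q in r])
E
```

```text
17.0333 [0.49453015 0.16221661 0.22603231] 0.06829233336322812 [-0.14429056 -0.51624787 -0.71843321]
0.0375 cap top pred [241.58246276 168.06959962]
0.0395 cap top pred [241.46902866 167.33084425]
0.0405 cap top pred [241.41217863 166.96060051]
0.0425 cap top pred [241.29821157 166.21837411]
green 236 247 164 172 241.42307692307693 168.30769230769232
orange 184 188
used_filter [(array([343.9, 289.2]), 0.9)]
timer [(array([475.6, 330.2]), 0.6)]
dropper [(array([450.1, 329.1]), 0.79)]
jar [(array([249.4, 267.1]), 0.84)]
```

```bash
python3 -c "
from workcell import *
print(hand_in())"
```

```text
the job is handed in; nothing more can be done
None
```

The new filter is locked in the middle port: I pushed it in to about 20 N, tugged it up at 12 N until the collar lifted about 2 mm, then let go. The bystanders look unmoved, and I handed the job in at about 17 s.

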